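Slide the battery pack into the test dock and switch it on

ROBOT

A 6-joint arm with a two-finger parallel gripper is mounted at the origin on the work surface. World frame = base frame: x ahead of the robot, y to its left, z up, the work surface at z = 0. Lengths are in m, angles in rad, forces in N, time in s.
With the tool pointing down it reaches from about 0.25 to 0.775 m from the base axis. Payload 4 kg.
Tool frame: the origin (TCP) lies at the very end of the fingers, on their centre line; the grasp point (between the pads) lies robot.grip_depth behind it (robot.grip_depth is the distance from the TCP to the grasp point, in m); z points along the fingers, y is the line along which they close (so a half turn about z gives the same grasp; the last joint's range is limited). The gripper opens to 85 mm and grips with 20 to 120 N. Pads are 22 mm wide; open, the fingers measure 114 mm over their backs; the gripper's body (76 mm by 85 mm) begins 54 mm behind the grasp point. The pads swing forward as they close: fully open they stand 13 mm farther back than shut.
Start: joints at [-0.103, 0.087, 1.371, -0, 1.684, -0.103], TCP at [0.55, -0, 0.231] pointing down, gripper open.
Joint ranges: [-3.1, 3.1], [-0.76, 2.03], [0.27, 2.55], [-1.08, 4.22], [0.17, 2.65], [-2.57, 2.57]. Speed limits (rad/s): [2.79, 2.79, 3.14, 3.14, 3.14, 3.14].

INTERFACE

Orientations are given as a 3x3 rotation matrix whose columns are the frame's x, y, z axes.
In Python, from plant import sensors, camera, camera_params, robot gives the robot as it stands.
- The arm moves only by the tool carry_out, never from a script. Its argument "increments" is a list of rows, each an object with "slide": the shift along the tool's x, y, z as a fraction of full scale, a list of three; "spin": the turn about the tool's z as a fraction of full scale; "hand": the gripper's target within -1 to 1 (fully open at 1, half-way at 0, shut at -1). In form: [{"slide": [tx, ty, tz], "spin": spin, "hand": hand}, ...]. A call has exactly 8 rows; each row shifts and turns the commanded pose from where the row before left it, along the tool's axes as they then stand; what a row does not reach is not made up. Full scale, the value 1, is 0.2 m for a shift and 120 degrees for a turn. A row lasts 1/12 s, in which the tool goes at most 41.7 mm and 7.16 degrees, less where a joint would pass 70% of its speed; a pose out of reach is approached as far as the arm can. A call with a number of a shift or a turn outside -1 to 1 is refused whole. A call with a gripper value outside its range is refused whole. The fingers move at their own pace and stop on an object; the grip force is fixed at half the most. Time passes only in rows, so rows that do not move let the fingers close, or fill a call up. It gives the time, the measured TCP pose, the force, the opening and the grip force at its end, in the units of the state.
- sensors.get_state(): the state, without advancing time (a new reading comes with each control period).
- camera(name): name is "scene" or "side" or "wrist"; returns the picture (400x640x3 uint8, red, green, blue); there is no depth.
- camera_params(name): a dict with "fx", "fy", "cx", "cy" (pixels), "extrinsics" (4x4, takes a point from world to camera coordinates); the wrist camera has in their place "hand_eye" (4x4, takes a point from camera to tool coordinates, whose origin is the TCP and whose axes are the flange's). Camera axes: x right, y up, looking along -z (the intrinsics and any distortion apply to the point x, -y, -z); pixel columns grow to the right and rows downward; lengths in m; the calibration is good to about 2 mm. A picture is of the moment at which its call begins: read the wrist's pose just before it. camera_params takes no time and is no camera call.
- robot.finish_job(): hands the job in; it is judged then, once.
The state is a dict: "time_s": time; "qpos": joint angles; "dq": joint speeds; "joint_torque": joint torques, N m; "tcp_pos": TCP position; "orientation": TCP orientation; "ft_force": force on the tool from outside, world axes, zero at the start; "moment": the same for the moment, N m; "width": finger opening in m; "grasp_force": force on a finger pad.
Only numpy, scipy, OpenCV 4.12 (cv2) and the standard library are available. Lean on these libraries where they do the work, as an engineer would, in place of code of your own. Each camera call takes 0.05 s, during which the arm holds its last target. There are 200 camera calls.

TASK

Fit the battery pack to the test dock: set it flat on the open end of the dock's bed, slide it under the overhanging lips until it is fully home against the end stop and the spring rollers have clicked into its notches. Then, with the pack home, throw the toggle lever all the way over to switch the dock on. Let go of everything, and leave the toy car, the green case and the pliers where they are.

Things in the scene. Friction and masses are not known exactly. Their poses are not given: they have to be found in the camera images.
- pack: loose black battery pack, 70 (x) x 50 (y) x 44 (z) mm, 0.17 to 0.35 kg; origin at the centre of its underside. Foot 8 mm thick, 50 mm wide, corners bevelled, a notch 12 x 4 mm midway on each long side; the body above is 36 mm wide (y), 70 mm long: grasp it across y, fingertips 18 mm or more above the underside to clear the dock's lips. Either end may lead. Starts upright, any yaw.
- dock: fixed test dock, white base plate 250 (x) x 110 (y) x 12 (z) mm with grey rails; origin at bench level under the pocket's mouth, on the centre line. Its x axis is the direction in which the pack is pushed in, z is up. The plate runs from x = -95 to 155 mm; its top, the bed, is at z = 12 mm. The end stop's face is at x = 74 mm, its top at z = 34 mm.
- dock_land (a point): point on the bed at the open end, 52 mm before the mouth, where the centre of the pack's underside can be set down, the pack's x along the dock's x (either way)
- dock_home (a point): point on the bed (dock x = 39 mm) where the centre of the pack's underside is when the pack is fully home. A spring roller stands out 3.5 mm from each side wall here; they give way to the pack's leading edge after about 40 mm under the lips and drop into its notches over the last 6 mm. Pushing in takes about 3 to 6 N, more if it rubs
- switch (a joint): angle of the dock's steel toggle lever, rad: 0 = off (leaning 0.5 rad from upright to the dock's -y side), 1.0 = on (leaning 0.5 rad to the +y side). Starts near 0. It turns easily (about 1.5 N at the tip) and stays where it is left
- switch_tip (a point): centre of the 26 mm ball at the tip of the toggle lever. The lever stands beyond the end stop on a black block (50 along dock x, 70 along dock y, top at z = 37 mm); its pivot is on the centre line at dock x = 122 mm, z = 34 mm, and the ball's centre is 50 mm from the pivot (z = 78 mm at either end)
- toy_car: blue toy car, about 110 x 88 x 64 mm, a bystander; origin at the centre of its underside
- case: closed green plastic case, 110 x 150 x 43 mm, a bystander; origin at the centre of its underside
- pliers: pliers with yellow handles, about 185 mm long, lying flat, a bystander; origin on the bench under the rivet
- dock_mouth (a point): mouth of the pocket, on the bed (dock x = 0). Guides 8 mm high narrow from 70 to 53 mm apart over the 28 mm before it. Beyond it, to x = 74 mm: side walls 53 mm apart, and lips that overhang the foot on both sides (underside 11 mm, top 16 mm above the bed; 40 mm slot between them for the pack's body)
Not all that is in view belongs to the job. Of the things that look like the pack, take the one that is farthest to the robot's left at the start.

How it is judged:
By the outcome, as a careful person would: the job done as asked, in the order asked, and still so for the second after the job is handed in, with the robot touching nothing.
It also fails if it takes over 54 s, if anything falls off the work surface, if the arm or the gripper's body presses on something with over 40 N, if the wrist force passes 120 N, or if a joint passes its speed limit or range.

## Working session

There is one attempt and no reset: what is moved stays moved. The work goes in short steps, Python scripts to look and compute and a tool call to move; the robot and the scene stay as the last step left them, time stands still between calls to the robot, and variables do not carry over. Pictures are saved under pics/ and viewed, at most 13 in all, crops included, and the job is handed in when it is done.

Besides the shell and the picture viewer there is one more tool, called after "Call:" by a JSON object that holds its "name" and its "arguments". carry_out: Moves the arm, as the interface text tells. Shift numbers are shares of 0.2 m and turn numbers shares of 120 degrees, none past 1 either way. Its arguments: {"type":"object","properties":{"increments":{"type":"array"}},"required":["increments"]}

```bash
mkdir -p pics; python3 - <<'E'
from plant import sensors,camera,camera_params,robot
import cv2,numpy as np
s=sensors.get_state();print(s['time_s'],s['tcp_pos'],s['orientation'],s['width'],robot.grip_depth)
for n in("scene","side","wrist"):
    cv2.imwrite(f"pics/{n}0.png",camera(n)[:,:,::-1]);print(n,camera_params(n))
E
```

```text
0.0 [5.49505122e-01 3.76653748e-05 2.30113958e-01] [[ 1.09280472e-07  9.99997536e-01 -2.22013314e-03]
 [ 9.99999977e-01  3.68969627e-07  2.15414643e-04]
 [ 2.15414931e-04 -2.22013311e-03 -9.99997512e-01]] 0.08520866595541467 0.0187
scene {'fx': 378.47960803596783, 'fy': 378.47960803596783, 'cx': 318.8359583117573, 'cy': 200.9532950542153, 'extrinsics': array([[-0.28915391,  0.95717782,  0.01416448,  0.05092079],
       [-0.77205307, -0.24192662,  0.58771214,  0.40099908],
       [ 0.5659718 ,  0.15900353,  0.80894611, -1.29161511],
       [ 0.        ,  0.        ,  0.        ,  1.        ]])}
side {'fx': 513.2213054407497, 'fy': 513.2213054407497, 'cx': 314.1224608184759, 'cy': 197.21608343358045, 'extrinsics': array([[-0.89845727, -0.43892803,  0.01080326,  0.53175181],
       [ 0.24669789, -0.4843148 ,  0.83939224, -0.12609815],
       [-0.3632006 ,  0.7568232 ,  0.54341877, -1.47063743],
       [ 0.        ,  0.        ,  0.        ,  1.        ]])}
wrist {'fx': 308.5855137922271, 'fy': 308.5855137922271, 'cx': 323.47934672043914, 'cy': 197.78640902426537, 'hand_eye': array([[-1.28115874e-03,  9.46540409e-01,  3.22582723e-01,
         8.22093621e-02],
       [ 9.99999066e-01,  1.05943298e-03,  8.62914848e-04,
        -8.73886243e-05],
       [ 4.75028997e-04,  3.22583527e-01, -9.46540882e-01,
        -1.42305070e-01],
       [ 0.00000000e+00,  0.00000000e+00,  0.00000000e+00,
         1.00000000e+00]])}
```

View pics/scene0.png

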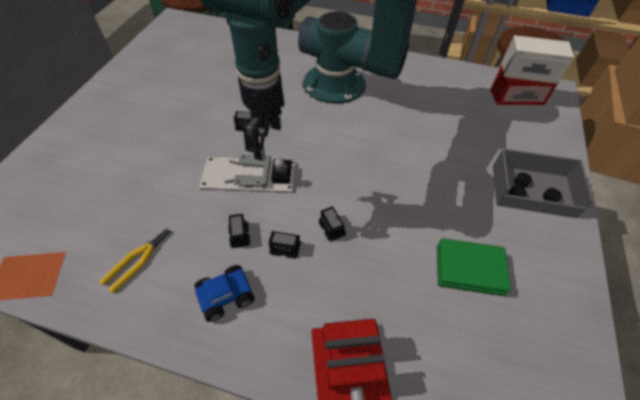

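View pics/side0.png

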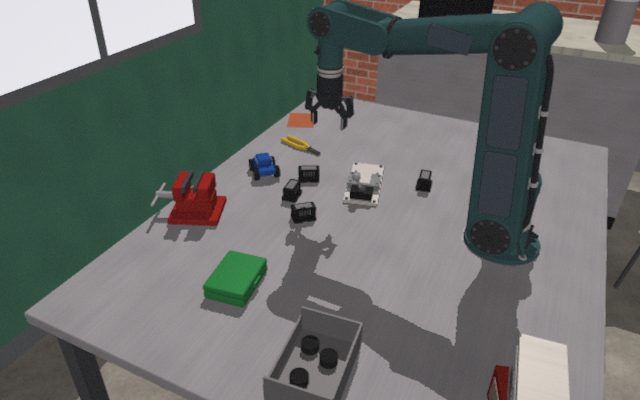

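The scene view shows the pack-like things at (239,229), (285,243) and (332,223), with a fourth partly hidden by the gripper near (243,120). It also shows the dock at about (250,173), with the black block and lever at its right end. World +y is right in the scene image, so (332,223) should be the leftmost. I'll compute this and confirm it in a crop.

```bash
cat >h.py <<'E'
from plant import sensors,camera,camera_params,robot
import cv2,numpy as np
def cam(n,s=None):
    p=camera_params(n)
    if n=="wrist":
        s=s or sensors.get_state();T=np.eye(4);T[:3,:3]=s['orientation'];T[:3,3]=s['tcp_pos'];C=T@p['hand_eye']
    else: C=np.linalg.inv(p['extrinsics'])
    return p,C
def ray(n,u,v,s=None):
    p,C=cam(n,s);d=C[:3,:3]@np.array([(u-p['cx'])/p['fx'],-(v-p['cy'])/p['fy'],-1]);return C[:3,3],d
def onz(n,u,v,z,s=None):
    o,d=ray(n,u,v,s);return o+d*(z-o[2])/d[2]
def proj(n,P,s=None):
    p,C=cam(n,s);q=np.linalg.inv(C)@np.append(P,1);return p['cx']-p['fx']*q[0]/q[2],p['cy']+p['fy']*q[1]/q[2]
E
python3 - <<'E'
from h import *
np.set_printoptions(precision=3,suppress=True)
for u,v in [(239,225),(285,239),(332,219),(243,120)]: print('scene',u,v,onz("scene",u,v,.03))
for u,v in [(309,174),(291,190),(303,212),(425,180)]: print('side',u,v,onz("side",u,v,.03))
for u,v in [(205,158),(200,187),(297,160),(294,192)]: print('plate',onz("scene",u,v,.012))
a=cv2.imread("pics/scene0.png")[140:270,180:380];cv2.imwrite("pics/c1.png",cv2.resize(a,(800,520),interpolation=3))
b=cv2.imread("pics/wrist0.png");cv2.imwrite("pics/w0.png",b)
E
```

```text
scene 239 225 [ 0.637 -0.063  0.03 ]
scene 285 239 [0.641 0.056 0.03 ]
scene 332 219 [0.554 0.147 0.03 ]
scene 243 120 [ 0.292 -0.203  0.03 ]
side 309 174 [ 0.634 -0.046  0.03 ]
side 291 190 [0.64 0.07 0.03]
side 303 212 [0.55  0.163 0.03 ]
side 425 180 [ 0.275 -0.186  0.03 ]
plate [ 0.451 -0.252  0.012]
plate [ 0.549 -0.218  0.012]
plate [ 0.38  -0.003  0.012]
plate [0.49  0.026 0.012]
```

View pics/c1.png

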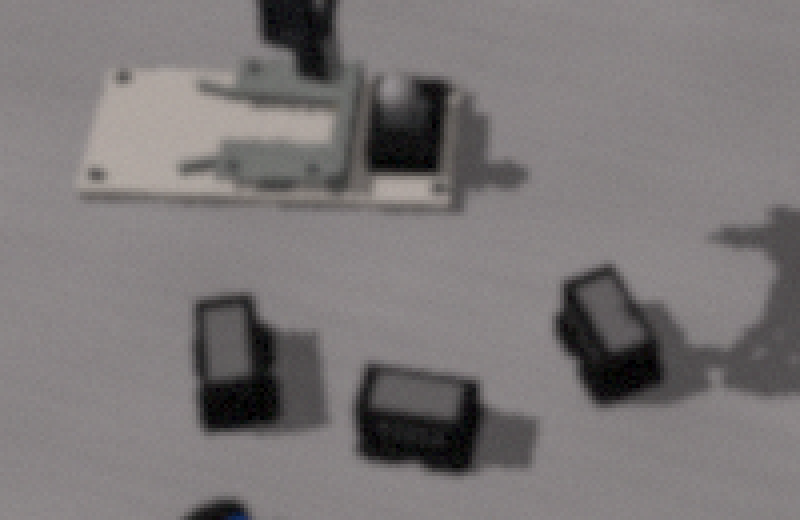

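View pics/w0.png

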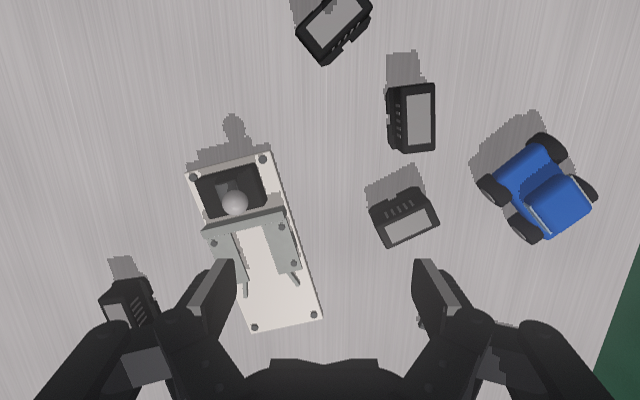

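Candidates at world y: (239,225) −0.05, (285,239) 0.06, (332,219) 0.155 and hidden (243,120) −0.19. The one at scene (332,223), wrist (335,30), has the largest y, so it's the target. The crop confirms it's an upright pack with a grey label. The wrist view shows the dock's plate screws at (193,178), (263,159), (254,327) and (314,314), and the ball at (235,203). I'll move above the pack.

Call:
{"name": "carry_out", "arguments": {"increments": [{"slide":[0.12,0,0],"spin":0,"hand":1},{"slide":[0.15,0,0],"spin":0,"hand":1},{"slide":[0.15,0,0],"spin":0,"hand":1},{"slide":[0.15,0,0],"spin":0,"hand":1},{"slide":[0.12,0,0],"spin":0,"hand":1},{"slide":[0.06,0,0],"spin":0,"hand":1},{"slide":[0,0,0],"spin":0,"hand":1},{"slide":[0,0,0],"spin":0,"hand":1}]}}

```text
time_s: 0.82
tcp_pos: [0.5499, 0.1497, 0.231]
orientation: [[-0.001, 1.0, -0.001], [1.0, 0.001, -0.001], [-0.001, -0.001, -1.0]]
ft_force: [-0.2, 1.0, -0.3]
width: 0.085
grasp_force: 0.0
```

```bash
cat >>h.py <<'E'
def label(img,lo=70,hi=150,near=None,rad=60):
    # grey label = bright region enclosed by dark body
    g=cv2.cvtColor(img,cv2.COLOR_BGR2GRAY);m=(g<60).astype(np.uint8)
    cs,h=cv2.findContours(m,cv2.RETR_CCOMP,cv2.CHAIN_APPROX_NONE);out=[]
    for c,k in zip(cs,h[0]):
        if k[3]>=0 and cv2.contourArea(c)>300: out.append((cv2.minAreaRect(c),cv2.contourArea(c)))
    return out
E
python3 - <<'E'
from h import *
np.set_printoptions(precision=4,suppress=True)
s0={'tcp_pos':[.549505,.0000377,.230114],'orientation':np.array([[0,1,-.00222],[1,0,.0002154],[.0002154,-.00222,-1]])}
P=[onz("wrist",u,v,.012,s0)[:2] for u,v in [(193,178),(263,159),(254,327),(314,314)]]
print(np.array(P));d=(P[0]+P[1]-P[2]-P[3])/2;print('len',np.hypot(*d),'dir',d/np.hypot(*d),'yaw',np.degrees(np.arctan2(d[1],d[0])),'w',np.hypot(*(P[0]-P[1])),'centre',np.mean(P,0),'dock0',np.mean(P,0)-.03*d/np.hypot(*d))
s=sensors.get_state();print(s['time_s'],s['tcp_pos'],s['ft_force'])
im=camera("wrist")[:,:,::-1].copy();cv2.imwrite("pics/w1.png",im)
for r,a in label(im):
    b=cv2.boxPoints(r);Q=np.array([onz("wrist",*q,.044,s)[:2] for q in b]);print(r,a,Q.mean(0));print(np.array([[np.hypot(*e),np.degrees(np.arctan2(e[1],e[0]))] for e in (Q[1]-Q[0],Q[2]-Q[1])]))
E
```

```text
[[ 0.3909 -0.0152]
 [ 0.4771  0.008 ]
 [ 0.4483 -0.2371]
 [ 0.535  -0.2143]]
len 0.22945981413622024 dir [-0.2512  0.9679] yaw 104.55021739005605 w 0.08924427944290388 centre [ 0.4628 -0.1147] dock0 [ 0.4703 -0.1437]
0.8167 [0.5499 0.1497 0.231 ] [-0.1568  1.0342 -0.3338]
((145.87615966796875, 366.0871887207031), (37.642578125, 44.92205810546875), 73.3007583618164) 1437.5 [ 0.3027 -0.1282]
[[  0.0664  19.5314]
 [  0.064  -86.0695]]
((607.8353271484375, 71.51829528808594), (74.9830093383789, 8.39279556274414), 83.6598129272461) 473.0 [0.831 0.25 ]
[[  0.0078   5.8141]
 [  0.0741 -67.1385]]
```

View pics/w1.png

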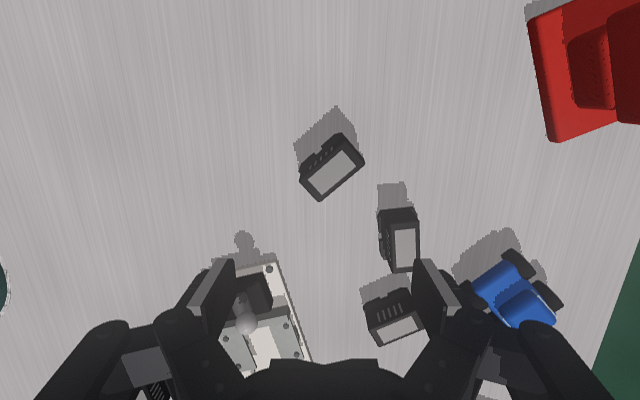

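The wrist view shows the target pack's grey label at (331,172), rotated about −37° in the image. The other packs are at (404,245) and (392,315).

```bash
cat >>h.py <<'E'
def flood(im,u,v,z,s,tol=12):
    m=np.zeros((im.shape[0]+2,im.shape[1]+2),np.uint8)
    cv2.floodFill(cv2.medianBlur(im,3),m,(u,v),0,(tol,)*3,(tol,)*3,4|cv2.FLOODFILL_MASK_ONLY|cv2.FLOODFILL_FIXED_RANGE|(255<<8))
    c=max(cv2.findContours(m[1:-1,1:-1].copy(),cv2.RETR_EXTERNAL,cv2.CHAIN_APPROX_NONE)[0],key=cv2.contourArea)
    Q=np.array([onz("wrist",*q[0],z,s)[:2] for q in c],np.float32)*1000
    return cv2.minAreaRect(c),cv2.minAreaRect(Q)
E
python3 - <<'E'
from h import *
s=sensors.get_state();im=cv2.imread("pics/w1.png");print(im[172,331])
for t in(12,25,40):print(flood(im,331,172,.044,s,t))
E
```

```text
[143 143 146]
(((331.5558166503906, 172.21829223632812), (21.008155822753906, 44.78717041015625), 49.08561706542969), ((558.2528686523438, 148.0693359375), (49.41307067871094, 23.36457061767578), 41.382530212402344))
(((331.4644470214844, 172.49746704101562), (21.31043243408203, 45.29096603393555), 49.08561706542969), ((558.2308959960938, 147.8001251220703), (49.8021240234375, 23.73944854736328), 41.38253402709961))
(((331.5354919433594, 172.5025177001953), (21.71346664428711, 45.3917236328125), 49.08561706542969), ((558.2246704101562, 147.76156616210938), (50.07587814331055, 24.121707916259766), 41.37654113769531))
```

Call:
{"name": "carry_out", "arguments": {"increments": [{"slide":[-0.01,0.04,0.04],"spin":0.055,"hand":1},{"slide":[0,0,0.08],"spin":0.058,"hand":1},{"slide":[0,0,0.08],"spin":0.058,"hand":1},{"slide":[0,0,0.08],"spin":0.058,"hand":1},{"slide":[0,0,0.08],"spin":0.058,"hand":1},{"slide":[0,0,0.08],"spin":0.058,"hand":1},{"slide":[0,0,0.06],"spin":0.058,"hand":1},{"slide":[0,0,0],"spin":0,"hand":1}]}}

```text
time_s: 1.53
tcp_pos: [0.5563, 0.1457, 0.1278]
orientation: [[0.75, 0.661, -0.006], [0.661, -0.75, -0.002], [-0.006, -0.003, -1.0]]
ft_force: [-0.5, -0.5, -1.0]
width: 0.0856
grasp_force: 0.0
```

```bash
python3 - <<'E'
from h import *
s=sensors.get_state();print(s['time_s'],s['tcp_pos'],s['orientation'][:,:2])
im=camera("wrist")[:,:,::-1].copy();cv2.imwrite("pics/w2.png",im)
u,v=map(int,proj("wrist",[.558,.148,.044],s));print(u,v,im[v,u])
for t in(20,40):print(flood(im,u,v,.044,s,t))
E
```

```text
1.5333 [0.55626814 0.14567352 0.12780804] [[ 0.75026352  0.66110848]
 [ 0.66111235 -0.75028484]
 [-0.00592558 -0.00286943]]
322 200 [138 138 141]
(((321.5, 198.5), (59.0, 31.0), 90.0), ((558.2039184570312, 148.66616821289062), (48.51204299926758, 23.79884147644043), 41.430633544921875))
(((321.5, 198.5), (61.0, 31.0), 90.0), ((558.1378784179688, 148.65640258789062), (50.14988708496094, 24.044593811035156), 41.403602600097656))
```

Call:
{"name": "carry_out", "arguments": {"increments": [{"slide":[0.017,-0.005,0.06],"spin":0,"hand":1},{"slide":[0,0,0.1],"spin":0,"hand":1},{"slide":[0,0,0.12],"spin":0,"hand":1},{"slide":[0,0,0.12],"spin":0,"hand":1},{"slide":[0,0,0.09],"spin":0,"hand":1},{"slide":[0,0,0.04],"spin":0,"hand":1},{"slide":[0,0,0.01],"spin":0,"hand":1},{"slide":[0,0,0],"spin":0,"hand":1}]}}

```text
time_s: 2.25
tcp_pos: [0.5603, 0.1509, 0.0236]
orientation: [[0.747, 0.665, 0.001], [0.665, -0.747, 0.0], [0.0, 0.0, -1.0]]
ft_force: [-0.4, -0.3, 0.8]
width: 0.0854
grasp_force: 0.0
```

Call:
{"name": "carry_out", "arguments": {"increments": [{"slide":[-0.015,0,0.02],"spin":0,"hand":1},{"slide":[0,0,0],"spin":0,"hand":1},{"slide":[0,0,0],"spin":0,"hand":-1},{"slide":[0,0,0],"spin":0,"hand":-1},{"slide":[0,0,0],"spin":0,"hand":-1},{"slide":[0,0,0],"spin":0,"hand":-1},{"slide":[0,0,0],"spin":0,"hand":-1},{"slide":[0,0,0],"spin":0,"hand":-1}]}}

```text
time_s: 2.92
tcp_pos: [0.5583, 0.1491, 0.02]
orientation: [[0.747, 0.664, 0.002], [0.664, -0.747, 0.0], [0.001, 0.001, -1.0]]
ft_force: [1.0, 0.1, 3.3]
width: 0.035
grasp_force: 62.6
```

Call:
{"name": "carry_out", "arguments": {"increments": [{"slide":[0,0,-0.08],"spin":0,"hand":-1},{"slide":[0,0,-0.1],"spin":-0.04,"hand":-1},{"slide":[0,0,-0.1],"spin":-0.058,"hand":-1},{"slide":[0,0,-0.1],"spin":-0.058,"hand":-1},{"slide":[0,0,-0.1],"spin":-0.058,"hand":-1},{"slide":[0,0,-0.1],"spin":-0.058,"hand":-1},{"slide":[0,0,-0.07],"spin":-0.058,"hand":-1},{"slide":[0,0,0],"spin":-0.058,"hand":-1}]}}

```text
time_s: 3.58
tcp_pos: [0.5592, 0.1493, 0.1528]
orientation: [[0.025, 1.0, 0.006], [1.0, -0.025, 0.001], [0.001, 0.006, -1.0]]
ft_force: [0.5, 0.1, -1.8]
width: 0.0345
grasp_force: 62.1
```

Call:
{"name": "carry_out", "arguments": {"increments": [{"slide":[0,0,0],"spin":-0.058,"hand":-1},{"slide":[0,0,0],"spin":-0.058,"hand":-1},{"slide":[0,0,0],"spin":-0.02,"hand":-1},{"slide":[-0.08,-0.04,0],"spin":0,"hand":-1},{"slide":[-0.16,-0.08,0],"spin":0,"hand":-1},{"slide":[-0.16,-0.08,0],"spin":0,"hand":-1},{"slide":[-0.16,-0.08,0],"spin":0,"hand":-1},{"slide":[-0.16,-0.08,0],"spin":0,"hand":-1}]}}

```text
time_s: 4.25
tcp_pos: [0.5227, -0.0095, 0.1481]
orientation: [[-0.252, 0.968, -0.002], [0.968, 0.252, 0.0], [0.001, -0.002, -1.0]]
ft_force: [0.7, -1.0, -2.3]
width: 0.035
grasp_force: 62.0
```

Call:
{"name": "carry_out", "arguments": {"increments": [{"slide":[-0.16,-0.08,0],"spin":0,"hand":-1},{"slide":[-0.16,-0.08,0],"spin":0,"hand":-1},{"slide":[-0.16,-0.08,0],"spin":0,"hand":-1},{"slide":[-0.16,-0.08,0],"spin":0,"hand":-1},{"slide":[-0.16,-0.08,0],"spin":0,"hand":-1},{"slide":[-0.08,-0.04,0],"spin":0,"hand":-1},{"slide":[0,0,0],"spin":0,"hand":-1},{"slide":[0,0,0],"spin":0,"hand":-1}]}}

```text
time_s: 4.92
tcp_pos: [0.4821, -0.2013, 0.1482]
orientation: [[-0.248, 0.969, -0.002], [0.969, 0.248, 0.002], [0.002, -0.001, -1.0]]
ft_force: [0.1, 0.0, -2.4]
width: 0.0349
grasp_force: 62.0
```

```bash
python3 - <<'E'
from h import *
np.set_printoptions(precision=4,suppress=True)
s=sensors.get_state();print(s['time_s'],s['tcp_pos'],s['orientation'][:,:2],s['width'])
im=camera("wrist")[:,:,::-1].copy();cv2.imwrite("pics/w3.png",im)
E
```

```text
4.9167 [ 0.4821 -0.2013  0.1482] [[-0.2484  0.9687]
 [ 0.9687  0.2484]
 [ 0.0022 -0.0013]] 0.03492638422650192
```

View pics/w3.png

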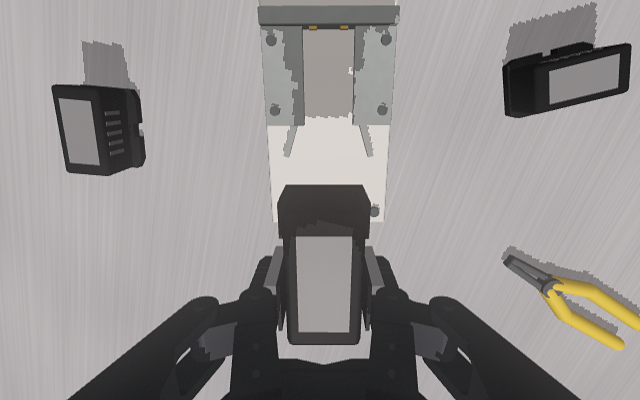

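The view shows the held pack (label centre about (324,283)) in line with the slot. The rail screws are at (271,38), (385,38), (275,110) and (384,110), and the lip edges are at u≈303 and 354.

```bash
python3 - <<'E'
from h import *
np.set_printoptions(precision=4,suppress=True)
s=sensors.get_state();im=cv2.imread("pics/w3.png");R=s['orientation'];t=s['tcp_pos']
f=lambda u,v,z:(R.T@(onz("wrist",u,v,z,s)-t))[:2]
print("rail screws tool xy",[f(u,v,.028) for u,v in [(271,38),(385,38),(275,110),(384,110)]])
print("lip edges",f(303,80,.028),f(354,80,.028),"stop top edge",f(303,24,.034),f(354,24,.034))
r=flood(im,324,270,t[2]+.024,s,30);print("pack",r)
c=np.append(np.array(r[1][0])/1000,t[2]+.024);print((R.T@(c-t))[:2],"tool yaw",np.degrees(np.arctan2(R[1,0],R[0,0])))
d=np.array([-.2512,.9679]);o=np.array([.4703,-.1437]);print("dock0 in tool",(R.T@(np.append(o,0)-np.append(t[:2],0)))[:2])
g=cv2.cvtColor(im,6);print(g[80,255:400:1].tolist())
E
```

```text
rail screws tool xy [array([ 0.1219, -0.0405]), array([0.1218, 0.0467]), array([ 0.0688, -0.0402]), array([0.0687, 0.0492])]
lip edges [ 0.0918 -0.0167] [0.0918 0.0239] stop top edge [ 0.1303 -0.0155] [0.1302 0.0222]
pack (((323.4999694824219, 284.0), (54.99999237060547, 93.99998474121094), -0.0), ((482.15142822265625, -200.7689208984375), (23.873897552490234, 49.27313232421875), 14.31287670135498))
[-0.0002 -0.0005] tool yaw 104.47973794850293
dock0 in tool [0.058  0.0024]
[180, 180, 180, 181, 181, 178, 179, 182, 132, 158, 162, 162, 162, 162, 161, 161, 161, 162, 162, 162, 163, 162, 162, 162, 163, 163, 164, 163, 163, 163, 164, 164, 164, 164, 166, 167, 109, 111, 112, 113, 114, 114, 113, 115, 115, 116, 116, 111, 101, 160, 156, 155, 155, 155, 156, 156, 155, 156, 155, 155, 155, 155, 155, 155, 155, 155, 156, 156, 155, 155, 155, 155, 155, 156, 155, 155, 155, 155, 156, 155, 155, 155, 156, 157, 156, 155, 156, 156, 155, 156, 155, 155, 155, 156, 155, 156, 157, 160, 85, 103, 112, 167, 162, 161, 162, 162, 161, 162, 162, 162, 163, 162, 161, 161, 162, 162, 162, 163, 163, 163, 162, 162, 162, 164, 164, 164, 164, 163, 162, 162, 162, 162, 162, 161, 162, 162, 163, 166, 141, 178, 173, 174, 175, 178, 175]
```

Call:
{"name": "carry_out", "arguments": {"increments": [{"slide":[0.015,0.02,0.04],"spin":0,"hand":-1},{"slide":[0,0,0.1],"spin":0,"hand":-1},{"slide":[0,0,0.12],"spin":0,"hand":-1},{"slide":[0,0,0.12],"spin":0,"hand":-1},{"slide":[0,0,0.1],"spin":0,"hand":-1},{"slide":[0,0,0.06],"spin":0,"hand":-1},{"slide":[0,0,0.02],"spin":0,"hand":-1},{"slide":[0,0,0],"spin":0,"hand":-1}]}}

```text
time_s: 5.63
tcp_pos: [0.4856, -0.1956, 0.036]
orientation: [[-0.252, 0.968, -0.002], [0.968, 0.252, 0.002], [0.002, -0.002, -1.0]]
ft_force: [0.4, -0.2, -1.7]
width: 0.0346
grasp_force: 62.0
```

Call:
{"name": "carry_out", "arguments": {"increments": [{"slide":[0,0,0.005],"spin":0,"hand":-1},{"slide":[0,0,0.005],"spin":0,"hand":-1},{"slide":[0,0,0],"spin":0,"hand":-1},{"slide":[0,0,0],"spin":0,"hand":-1},{"slide":[0,0,0],"spin":0,"hand":-1},{"slide":[0,0,0],"spin":0,"hand":-1},{"slide":[0,0,0],"spin":0,"hand":-1},{"slide":[0,0,0],"spin":0,"hand":-1}]}}

```text
time_s: 6.3
tcp_pos: [0.4861, -0.1971, 0.0354]
orientation: [[-0.251, 0.968, 0.0], [0.968, 0.251, -0.0], [-0.0, 0.0, -1.0]]
ft_force: [-0.3, -0.4, -2.5]
width: 0.0349
grasp_force: 62.0
```

Call:
{"name": "carry_out", "arguments": {"increments": [{"slide":[0,0,0.005],"spin":0,"hand":-1},{"slide":[0,0,0.005],"spin":0,"hand":-1},{"slide":[0,0,0.005],"spin":0,"hand":-1},{"slide":[0,0,0],"spin":0,"hand":-1},{"slide":[0,0,0],"spin":0,"hand":-1},{"slide":[0,0,0],"spin":0,"hand":-1},{"slide":[0,0,0],"spin":0,"hand":-1},{"slide":[0,0,0],"spin":0,"hand":-1}]}}

```text
time_s: 6.97
tcp_pos: [0.4861, -0.197, 0.0323]
orientation: [[-0.251, 0.968, 0.0], [0.968, 0.251, 0.0], [-0.0, 0.0, -1.0]]
ft_force: [-0.9, 0.1, -2.1]
width: 0.0348
grasp_force: 62.0
```

Call:
{"name": "carry_out", "arguments": {"increments": [{"slide":[0,0,0.004],"spin":0,"hand":-1},{"slide":[0,0,0.004],"spin":0,"hand":-1},{"slide":[0,0,0],"spin":0,"hand":-1},{"slide":[0,0,0],"spin":0,"hand":-1},{"slide":[0,0,0],"spin":0,"hand":-1},{"slide":[0,0,0],"spin":0,"hand":-1},{"slide":[0,0,0],"spin":0,"hand":-1},{"slide":[0,0,0],"spin":0,"hand":-1}]}}

```text
time_s: 7.63
tcp_pos: [0.4863, -0.1971, 0.032]
orientation: [[-0.251, 0.968, 0.001], [0.968, 0.251, -0.0], [-0.001, 0.0, -1.0]]
ft_force: [-2.4, 2.0, 5.5]
width: 0.0347
grasp_force: 63.0
```

```bash
python3 - <<'E'
from h import *
s=sensors.get_state();print(s['time_s'],s['tcp_pos'],s['ft_force'],s['moment'])
im=camera("wrist")[:,:,::-1].copy();cv2.imwrite("pics/w4.png",im)
E
```

```text
7.6333 [ 0.4862849  -0.19707832  0.03200367] [-2.37870669  2.03877288  5.5004111 ] [ 0.19617471  0.5363316  -0.00419451]
```

View pics/w4.png

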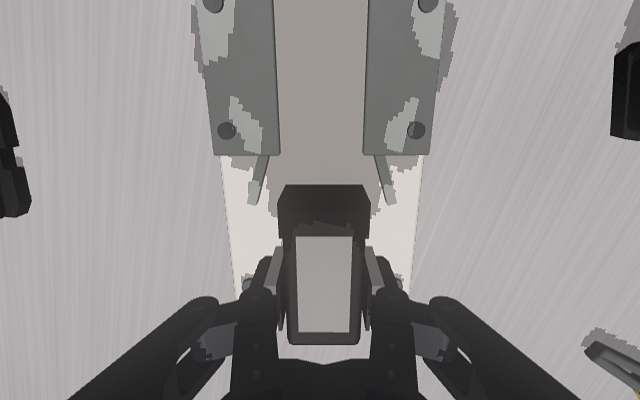

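The pack is on the bed: the contact force is up and z has stopped at 32 mm. Lip edges at (279,100) and (364,100) put the slot centre at 321.5, so the pack is about 1 mm off. I'll correct that and slide in.

Call:
{"name": "carry_out", "arguments": {"increments": [{"slide":[0,-0.004,-0.003],"spin":0,"hand":-1},{"slide":[0.02,0,0],"spin":0,"hand":-1},{"slide":[0.035,0,0],"spin":0,"hand":-1},{"slide":[0.035,0,0],"spin":0,"hand":-1},{"slide":[0.035,0,0],"spin":0,"hand":-1},{"slide":[0.035,0,0],"spin":0,"hand":-1},{"slide":[0.02,0,0],"spin":0,"hand":-1},{"slide":[0,0,0],"spin":0,"hand":-1}]}}

```text
time_s: 8.35
tcp_pos: [0.4765, -0.1612, 0.032]
orientation: [[-0.252, 0.968, 0.001], [0.968, 0.252, 0.0], [0.0, 0.001, -1.0]]
ft_force: [0.2, -0.9, 6.1]
width: 0.0353
grasp_force: 63.1
```

Call:
{"name": "carry_out", "arguments": {"increments": [{"slide":[0.02,0,-0.002],"spin":0,"hand":-1},{"slide":[0.03,0,0],"spin":0,"hand":-1},{"slide":[0.03,0,0],"spin":0,"hand":-1},{"slide":[0.03,0,0],"spin":0,"hand":-1},{"slide":[0.03,0,0],"spin":0,"hand":-1},{"slide":[0.02,0,0],"spin":0,"hand":-1},{"slide":[0.01,0,0],"spin":0,"hand":-1},{"slide":[0,0,0],"spin":0,"hand":-1}]}}

```text
time_s: 9.02
tcp_pos: [0.4676, -0.1288, 0.032]
orientation: [[-0.251, 0.968, -0.0], [0.968, 0.251, 0.0], [0.0, -0.0, -1.0]]
ft_force: [-0.5, -3.5, 5.3]
width: 0.035
grasp_force: 63.1
```

Call:
{"name": "carry_out", "arguments": {"increments": [{"slide":[0.015,0,0],"spin":0,"hand":-1},{"slide":[0.015,0,0],"spin":0,"hand":-1},{"slide":[0.015,0,0],"spin":0,"hand":-1},{"slide":[0.015,0,0],"spin":0,"hand":-1},{"slide":[0.015,0,0],"spin":0,"hand":-1},{"slide":[0.005,0,0],"spin":0,"hand":-1},{"slide":[0,0,0],"spin":0,"hand":-1},{"slide":[0,0,0],"spin":0,"hand":-1}]}}

```text
time_s: 9.68
tcp_pos: [0.4637, -0.1136, 0.032]
orientation: [[-0.251, 0.968, -0.0], [0.968, 0.251, 0.0], [0.0, 0.0, -1.0]]
ft_force: [1.1, -4.3, 5.3]
width: 0.0352
grasp_force: 63.1
```

Call:
{"name": "carry_out", "arguments": {"increments": [{"slide":[0.01,0,0],"spin":0,"hand":-1},{"slide":[0.01,0,0],"spin":0,"hand":-1},{"slide":[0.005,0,0],"spin":0,"hand":-1},{"slide":[0,0,0],"spin":0,"hand":-1},{"slide":[0,0,0],"spin":0,"hand":-1},{"slide":[0,0,0],"spin":0,"hand":-1},{"slide":[0,0,0],"spin":0,"hand":-1},{"slide":[0,0,0],"spin":0,"hand":-1}]}}

```text
time_s: 10.35
tcp_pos: [0.4623, -0.1086, 0.032]
orientation: [[-0.251, 0.968, -0.0], [0.968, 0.251, 0.001], [0.001, -0.0, -1.0]]
ft_force: [-1.0, -2.9, 6.1]
width: 0.035
grasp_force: 63.1
```

Call:
{"name": "carry_out", "arguments": {"increments": [{"slide":[0.005,0,0],"spin":0,"hand":-1},{"slide":[0.005,0,0],"spin":0,"hand":-1},{"slide":[0.005,0,0],"spin":0,"hand":-1},{"slide":[0,0,0],"spin":0,"hand":-1},{"slide":[0,0,0],"spin":0,"hand":-1},{"slide":[0,0,0],"spin":0,"hand":-1},{"slide":[0,0,0],"spin":0,"hand":-1},{"slide":[0,0,0],"spin":0,"hand":-1}]}}

```text
time_s: 11.02
tcp_pos: [0.4621, -0.1073, 0.032]
orientation: [[-0.251, 0.968, 0.001], [0.968, 0.251, -0.003], [-0.003, 0.0, -1.0]]
ft_force: [1.8, -7.4, 3.7]
width: 0.0347
grasp_force: 62.8
```

Call:
{"name": "carry_out", "arguments": {"increments": [{"slide":[0.005,0,0],"spin":0,"hand":-1},{"slide":[0.005,0,0],"spin":0,"hand":-1},{"slide":[0.005,0,0],"spin":0,"hand":-1},{"slide":[0,0,0],"spin":0,"hand":-1},{"slide":[0,0,0],"spin":0,"hand":-1},{"slide":[0,0,0],"spin":0,"hand":-1},{"slide":[0,0,0],"spin":0,"hand":-1},{"slide":[0,0,0],"spin":0,"hand":-1}]}}

```text
time_s: 11.68
tcp_pos: [0.4621, -0.1072, 0.0324]
orientation: [[-0.251, 0.968, 0.003], [0.968, 0.251, -0.009], [-0.009, 0.001, -1.0]]
ft_force: [2.0, -14.9, 1.7]
width: 0.0351
grasp_force: 62.5
```

The pack is firmly home: 3 mm more of command gave 15 N and no movement. I'll relax the push and release.

Call:
{"name": "carry_out", "arguments": {"increments": [{"slide":[-0.012,0,0],"spin":0,"hand":-1},{"slide":[0,0,0],"spin":0,"hand":-1},{"slide":[0,0,0],"spin":0,"hand":0.4},{"slide":[0,0,0],"spin":0,"hand":0.4},{"slide":[0,0,0],"spin":0,"hand":0.4},{"slide":[0,0,0],"spin":0,"hand":0.4},{"slide":[0,0,-0.05],"spin":0,"hand":0.4},{"slide":[0,0,-0.1],"spin":0,"hand":0.4}]}}

```text
time_s: 12.35
tcp_pos: [0.4591, -0.1043, 0.0594]
orientation: [[-0.251, 0.968, -0.007], [0.968, 0.251, 0.003], [0.005, -0.006, -1.0]]
ft_force: [0.2, -0.8, -0.6]
width: 0.0597
grasp_force: 0.0
```

Call:
{"name": "carry_out", "arguments": {"increments": [{"slide":[0,0,-0.15],"spin":0,"hand":0.4},{"slide":[0,0,-0.15],"spin":0,"hand":-1},{"slide":[0,0,-0.15],"spin":0,"hand":-1},{"slide":[0,0,-0.1],"spin":0,"hand":-1},{"slide":[0,0,0],"spin":0,"hand":-1},{"slide":[0,0,0],"spin":0,"hand":-1},{"slide":[0,0,0],"spin":0,"hand":-1},{"slide":[0,0,0],"spin":0,"hand":-1}]}}

```text
time_s: 13.02
tcp_pos: [0.4605, -0.1051, 0.1698]
orientation: [[-0.251, 0.968, -0.003], [0.968, 0.251, 0.001], [0.002, -0.003, -1.0]]
ft_force: [-0.3, 0.5, -0.2]
width: 0.0005
grasp_force: 0.0
```

```bash
python3 - <<'E'
from h import *
s=sensors.get_state();print(s['time_s'],s['tcp_pos'],s['orientation'][:,0],s['width'],s['ft_force'])
im=camera("wrist")[:,:,::-1].copy();cv2.imwrite("pics/w5.png",im)
E
```

```text
13.0167 [ 0.46052665 -0.1050665   0.16980739] [-0.25085966  0.96802075  0.00229267] 0.00048067366053860546 [-0.33163691  0.52293833 -0.19967688]
```

View pics/w5.png

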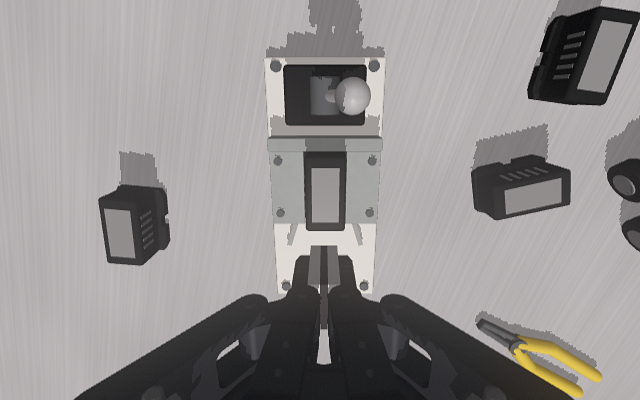

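The pack sits against the end stop with its label at (325,195). The lever ball is at (352,96), leaning to the off side. I'll move the shut fingers outboard of the ball.

Call:
{"name": "carry_out", "arguments": {"increments": [{"slide":[0.05,0.04,0],"spin":0,"hand":-1},{"slide":[0.1,0.08,0],"spin":0,"hand":-1},{"slide":[0.1,0.08,0],"spin":0,"hand":-1},{"slide":[0.1,0.08,0],"spin":0,"hand":-1},{"slide":[0.05,0.05,0],"spin":0,"hand":-1},{"slide":[0,0,0],"spin":0,"hand":-1},{"slide":[0,0,0.1],"spin":0,"hand":-1},{"slide":[0,0,0.1],"spin":0,"hand":-1}]}}

```text
time_s: 13.73
tcp_pos: [0.5059, -0.0119, 0.1316]
orientation: [[-0.251, 0.968, 0.001], [0.968, 0.251, -0.001], [-0.001, 0.001, -1.0]]
ft_force: [-0.3, -0.0, 0.1]
width: -0.0001
grasp_force: 0.0
```

Call:
{"name": "carry_out", "arguments": {"increments": [{"slide":[0,0,0.1],"spin":0,"hand":-1},{"slide":[0,0,0.1],"spin":0,"hand":-1},{"slide":[0,0,0.08],"spin":0,"hand":-1},{"slide":[0,0,0.03],"spin":0,"hand":-1},{"slide":[0,0,0],"spin":0,"hand":-1},{"slide":[0,0,0],"spin":0,"hand":-1},{"slide":[0,0,0],"spin":0,"hand":-1},{"slide":[0,0,0],"spin":0,"hand":-1}]}}

```text
time_s: 14.4
tcp_pos: [0.5065, -0.0119, 0.0712]
orientation: [[-0.251, 0.968, 0.003], [0.968, 0.251, -0.0], [-0.001, 0.003, -1.0]]
ft_force: [0.1, -0.6, -0.7]
width: -0.0003
grasp_force: 0.0
```

```bash
python3 - <<'E'
from h import *
s=sensors.get_state();print(s['time_s'],s['tcp_pos'],s['orientation'][:,0],s['ft_force'])
p=s['tcp_pos'][:2]-np.array([.4719,-.1450]);print("dock xy",p@[-.251,.968],p@[-.968,-.251])
im=camera("wrist")[:,:,::-1].copy();cv2.imwrite("pics/w6.png",im)
E
```

```text
14.4 [ 0.50645315 -0.01187916  0.07121403] [-0.2505728   0.9680971  -0.00113319] [ 0.10748757 -0.61776325 -0.7110564 ]
dock xy 0.12018812924131042 -0.0668607790600331
```

View pics/w6.png

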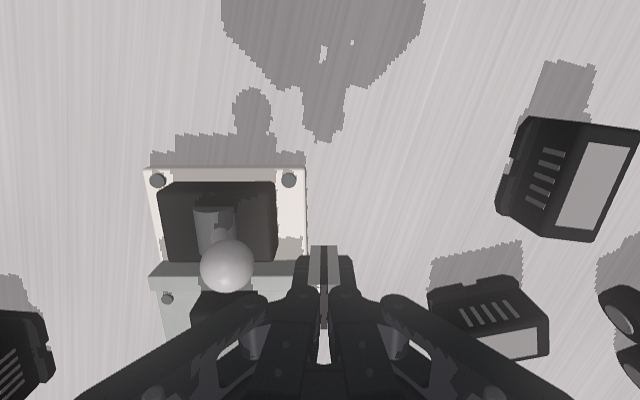

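The shut fingertips are at (324,265) and the ball is at (227,266), level with each other along the dock's x axis. I'll push toward the on side.

Call:
{"name": "carry_out", "arguments": {"increments": [{"slide":[0,-0.03,0.02],"spin":0,"hand":-1},{"slide":[0,-0.045,0],"spin":0,"hand":-1},{"slide":[0,-0.045,0],"spin":0,"hand":-1},{"slide":[0,-0.045,0],"spin":0,"hand":-1},{"slide":[0,-0.045,0],"spin":0,"hand":-1},{"slide":[0,-0.04,0],"spin":0,"hand":-1},{"slide":[0,-0.02,0],"spin":0,"hand":-1},{"slide":[0,0,0],"spin":0,"hand":-1}]}}

```text
time_s: 15.12
tcp_pos: [0.4514, -0.0254, 0.0653]
orientation: [[-0.25, 0.968, -0.002], [0.968, 0.25, -0.0], [0.0, -0.002, -1.0]]
ft_force: [-0.6, -0.3, 0.0]
width: -0.0002
grasp_force: 0.0
```

Call:
{"name": "carry_out", "arguments": {"increments": [{"slide":[0,-0.01,0],"spin":0,"hand":-1},{"slide":[0,-0.01,0],"spin":0,"hand":-1},{"slide":[0,-0.01,0],"spin":0,"hand":-1},{"slide":[0,-0.01,0],"spin":0,"hand":-1},{"slide":[0,0,0],"spin":0,"hand":-1},{"slide":[0,0,0],"spin":0,"hand":-1},{"slide":[0,0,0],"spin":0,"hand":-1},{"slide":[0,0,0],"spin":0,"hand":-1}]}}

```text
time_s: 15.78
tcp_pos: [0.4454, -0.0272, 0.0657]
orientation: [[-0.251, 0.968, -0.0], [0.968, 0.251, -0.0], [-0.0, -0.0, -1.0]]
ft_force: [0.3, -0.5, -0.4]
width: 0.0001
grasp_force: 0.0
```

Call:
{"name": "carry_out", "arguments": {"increments": [{"slide":[0,-0.01,0],"spin":0,"hand":-1},{"slide":[0,-0.01,0],"spin":0,"hand":-1},{"slide":[0,-0.01,0],"spin":0,"hand":-1},{"slide":[0,0,0],"spin":0,"hand":-1},{"slide":[0,0,0],"spin":0,"hand":-1},{"slide":[0,0,0],"spin":0,"hand":-1},{"slide":[0,0,0],"spin":0,"hand":-1},{"slide":[0,0,0],"spin":0,"hand":-1}]}}

```text
time_s: 16.45
tcp_pos: [0.443, -0.0278, 0.0661]
orientation: [[-0.251, 0.968, 0.009], [0.968, 0.251, 0.002], [-0.0, 0.009, -1.0]]
ft_force: [9.9, 2.7, -6.6]
width: 0.0002
grasp_force: 5.2
```

```bash
python3 - <<'E'
from h import *
s=sensors.get_state();print(s['time_s'],s['tcp_pos'],s['ft_force'])
p=s['tcp_pos'][:2]-np.array([.4719,-.1450]);print("dock xy",p@[-.251,.968],p@[-.968,-.251])
im=camera("wrist")[:,:,::-1].copy();cv2.imwrite("pics/w7.png",im)
E
```

```text
16.45 [ 0.44297621 -0.02784696  0.0660943 ] [ 9.89644051  2.66269988 -6.6109829 ]
dock xy 0.12066401908851788 -0.0014071825403490644
```

View pics/w7.png

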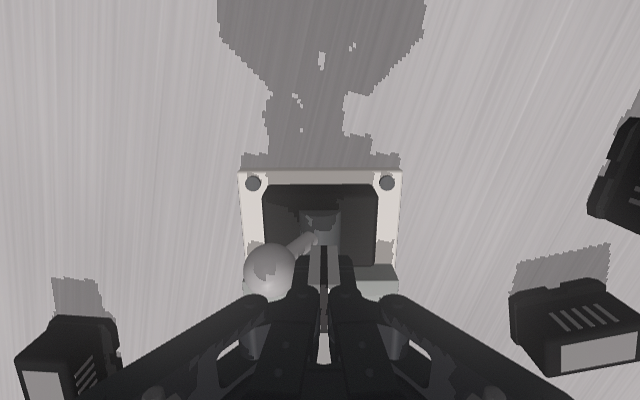

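The ball is at (268,270), leaning over to the on side, and 10 N shows it's on its hard stop. I'll back off and rise clear.

Call:
{"name": "carry_out", "arguments": {"increments": [{"slide":[0,0.04,0],"spin":0,"hand":-1},{"slide":[0,0.08,0],"spin":0,"hand":-1},{"slide":[0,0.06,0],"spin":0,"hand":-1},{"slide":[0,0,-0.08],"spin":0,"hand":-1},{"slide":[0,0,-0.15],"spin":0,"hand":-1},{"slide":[0,0,-0.15],"spin":0,"hand":-1},{"slide":[0,0,-0.15],"spin":0,"hand":-1},{"slide":[0,0,-0.1],"spin":0,"hand":-1}]}}

```text
time_s: 17.17
tcp_pos: [0.4751, -0.0199, 0.195]
orientation: [[-0.251, 0.968, 0.003], [0.968, 0.251, -0.001], [-0.002, 0.002, -1.0]]
ft_force: [1.3, -1.2, -0.3]
width: 0.0003
grasp_force: 0.0
```

Call:
{"name": "carry_out", "arguments": {"increments": [{"slide":[-0.1,0,0],"spin":0,"hand":-1},{"slide":[-0.15,0,0],"spin":0,"hand":-1},{"slide":[-0.15,0,0],"spin":0,"hand":-1},{"slide":[-0.1,0,0],"spin":0,"hand":-1},{"slide":[0,0,0],"spin":0,"hand":-1},{"slide":[0,0,0],"spin":0,"hand":-1},{"slide":[0,0,0],"spin":0,"hand":-1},{"slide":[0,0,0],"spin":0,"hand":-1}]}}

```text
time_s: 17.83
tcp_pos: [0.4992, -0.1155, 0.1917]
orientation: [[-0.252, 0.968, -0.001], [0.968, 0.252, 0.0], [0.001, -0.0, -1.0]]
ft_force: [-0.5, 0.3, -0.4]
width: -0.0001
grasp_force: 0.0
```

```bash
python3 - <<'E'
from h import *
s=sensors.get_state();print(s['time_s'],s['tcp_pos'],s['ft_force'])
im=camera("wrist")[:,:,::-1].copy();cv2.imwrite("pics/w8.png",im)
X=np.array([-.251,.968]);Y=np.array([-.968,-.251]);o=np.array([.4719,-.1450])
for a in(24,-24):print("ball expected",a,proj("wrist",np.append(o+.122*X+a/1000*Y,.078),s))
for x in (4,74):print("pack end expected",proj("wrist",np.append(o+x/1000*X,.056),s))
E
```

```text
17.8333 [ 0.49924031 -0.11551633  0.19167401] [-0.50828091  0.27460112 -0.37188008]
ball expected 24 (np.float64(248.70067047321834), np.float64(67.9060443434548))
ball expected -24 (np.float64(311.30156409183263), np.float64(67.86481300549167))
pack end expected (np.float64(288.7416546355431), np.float64(203.05586197251682))
pack end expected (np.float64(285.82869515904224), np.float64(128.54179550386814))
```

View pics/w8.png

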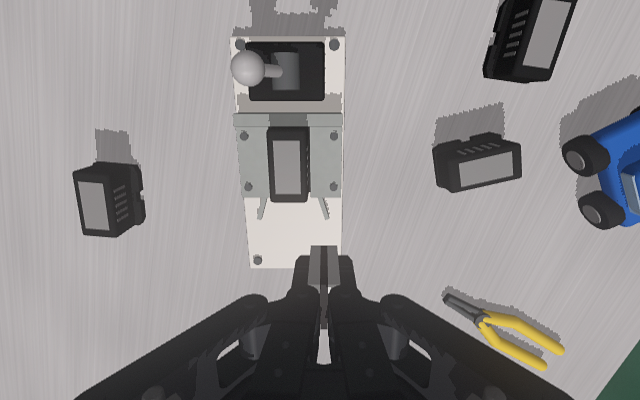

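The ball is at (248,68), matching the expected on position of (249,68). The pack spans rows 128 to 203, as expected when home. Nothing is being touched, so I'm handing in.

```bash
python3 -c "
from plant import robot
print(robot.finish_job())"
```

```text
the job is handed in; nothing more can be done
None
```

The leftmost pack is fully home against the dock's end stop, the lever is thrown fully on, the arm is clear, and the job was handed in at about 18 s. The last image shows the pack and ball where they should be; I didn't check the roller click separately, and the toy car, green case and pliers were not touched.

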